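Reset the press timer through its shuttered well

ROBOT

A 6-joint arm with a two-finger parallel gripper is mounted at the origin on the work surface. World frame = base frame: x ahead of the robot, y to its left, z up, the work surface at z = 0. Lengths are in m, angles in degrees, forces in N, time in s.
With the tool pointing down it reaches from about 0.35 to 0.875 m from the base axis. Payload 4.2 kg.
Tool frame: the origin (TCP) lies between the finger pads; the fingertips stand 17 mm ahead of it and the grasp point (between the pads) lies 2 mm behind it; z points along the fingers, y is the direction in which the jaws open and shut (so a half turn about z gives the same grasp; the last joint's range is limited). The gripper opens to 87 mm and grips with 3 to 60 N. Pads are 19 mm wide; open, the fingers measure 117 mm over their backs; the gripper's body (75 mm by 190 mm) begins 51 mm behind the grasp point.
Start: joints at [-61.329, 22.042, 0.453, 0, -68.411, -14.817], TCP at [0.15, -0.607, 0.24] pointing down, gripper open.
Joint ranges: [-179.83, 179.83], [-69.29, 118.12], [-61.27, 80.66], [-181.25, 117.63], [-171.15, -9.14], [-177.46, 177.46]. Speed limits (degrees/s): [159.86, 159.86, 180, 180, 180, 180].

INTERFACE

Orientations are given as a 3x3 rotation matrix whose columns are the frame's x, y, z axes.
In Python, from station import r gives the robot as it stands.
- The arm moves only by the shell command python3 -m creep 'ROWS'. ROWS is JSON, a list of rows, each a list of 7 numbers: the opening, from 0 (shut) to 1 (fully open), then the shift along the tool's x, y, z scaled (see below), then the turn, a rotation vector about the tool's x, y, z scaled (see below). A call has 1 to 5 rows; each row is the pose to reach, as a shift and turn from the pose measured when the call began, along the tool's axes at that moment, turning the shorter way round; what a row does not reach only later rows make up. The controller multiplies each number of a shift by 300 mm and each number of a turn by 180 degrees. A row lasts 1/12 s, in which the tool goes at most 41.7 mm and 7.16 degrees, less where a joint would pass 70% of its speed; a pose out of reach is approached as far as the arm can. A call with a number of a shift or a turn outside -1 to 1 is refused whole. A call with a gripper value outside its range is refused whole. The fingers move at their own pace and stop on an object; the grip force is fixed at half the most. Time passes only in rows, so rows that repeat a pose let the fingers close. It gives the time, the measured TCP pose, the force and the opening at its end, in the units of the state.
- r.sense(): the state, without advancing time (a new reading comes with each control period).
- r.capture(name): name is "side" or "top"; returns the picture (384x512x3 uint8, blue, green, red); there is no depth.
- r.camera_model(name): a dict with "mtx" (3x3 intrinsics, pixels), "dist" ([k1, k2, p1, p2, k3] as OpenCV has them; the pictures are not rectified), "R" (3x3) and "t" (3): a world point X has camera coordinates R X + t. Camera axes: x right, y down, z forward; pixel columns grow to the right and rows downward; lengths in m; the calibration is good to about 2 mm. A picture is of the moment at which its call begins. camera_model takes no time and is no camera call.
- r.finish_job(): hands the job in, once; it reports no verdict.
Trained networks look in the newest picture that a camera, given by its name, has taken for a name from the list of things; names that differ only in an ending like _2 or _b are one class to them, and where a whole thing is asked for, a point or a joint stands for the part that bears it (a point fixed in the world has none). Each returns a list of dicts, best first, with "score" (0 to 1); they miss things now and then, are a little off and sometimes report something else, mostly with a low value. They report only what shows in the picture. A call takes as long as a camera call.
- r.recognise(camera, target): "rect" ([left, top, right, bottom] as shares, 0 to 1, of the picture: columns of its width, rows of its height, round what is visible of it).
- r.outline_of(camera, target): "pixels" (384x512 bool, what is visible of it) and "rect" ([left, top, right, bottom] as shares, 0 to 1, of the picture: columns of its width, rows of its height, round what is visible of it).
The state is a dict: "time_s": time; "joints": joint angles; "joint_velocities": joint speeds; "effort": joint torques, N m; "tcp_pos": TCP position; "ee_rot": TCP orientation; "wrist_force": force on the tool from outside, world axes, zero at the start; "moment": the same for the moment, N m; "gripper_width": opening from 0.0 (shut) to 1.0 (fully open).
Only numpy, scipy, OpenCV 4.12 (cv2) and the standard library are available. Lean on these libraries where they do the work, as an engineer would, in place of code of your own. Each camera call takes 0.05 s, during which the arm holds its last target.

TASK

On the press timer, the green console with the sliding steel shutter, push the shutter open with a fingertip, reach down into the well beneath it and press the sunken reset key all the way down for a full second, then let it up and push the shutter fully shut again. Pick nothing up, press no other button or key, and leave everything else on the bench where it stands.

Things in the scene. Friction and masses are not known exactly. Their poses are not given: they have to be found in the camera images.
- timer: Press timer: fixed green steel box on the bench, 130 (x) by 220 (y) by 70 mm high; origin at the centre of its underside, z up, yaw within 0.45 rad of zero. In its top one square well, 48 by 48 mm, 30 mm deep, sides parallel to the box, centre at x 0, y -50 mm, covered by a sliding shutter. Raised stop button at x -15, y +88 mm. Timer and counter may swap sides of the bench.
- shutter (a joint): Slide of the shutter along the timer's +y (towards the stop button's end), in m: 0 = fully shut, centred over the well; 0.064 = fully open, at its stop; from 0.056 on it clears the well entirely. Starts between 0 and 0.015. No spring: it stays where it is left; about 1.5 N pushes it.
- shutter_rib (a point): Middle of the top edge of the shutter's rib, moves with it; axes as the timer's. The shutter is a steel plate 66 (x) by 64 (y) by 4 mm on top of the box (plate top 75 mm above the bench) with one upright rib across its middle: 60 mm long in x, 8 mm thick in y, 18 mm tall (top 92 mm above the bench). Push on the rib's long faces, along the timer's y.
- reset_key (a joint): Travel of the reset key downwards, in m: 0 = up, 0.007 = fully down on its stop. Spring return, 1.2 N to start it moving and about 4 N fully down.
- reset_key_top (a point): Centre of the top face of the round steel reset key, 20 mm across, in the middle of the timer's well; at rest it lies 18 mm below the box's top (52 mm above the bench, 12 mm above the well's floor). Hidden under the shutter at the start.
- stop (a joint): Raised round stop button, 28 mm across, standing 18 mm above the timer's top, travel down in m (0 = up, 0.006 = down). Not to be pressed.
- counter: The pair counter, a different fixed green box, 130 by 160 by 70 mm, with no shutter: its well (48 mm square, centre at x 0, y -30 mm) stands open and holds a square key, beside it a small dial. Origin at the centre of its underside. Not to be operated.
- counter_key (a joint): Travel down of the counter's square sunken key in m (0 = up, 0.007 = down). Not to be pressed.
- small_tin: Loose small polish tin, 32 mm across, 18 mm high, standing on the timer's top near the corner at x +47, y -88 mm of the timer; origin at the centre of its underside. Leave it there.
- cup: Loose white plastic cup, 64 mm across, 80 mm high, between the two consoles; origin at the centre of its underside. Leave it.
- jar: Loose dark jar, 84 mm across, 120 mm high, beyond the consoles; origin at the centre of its underside. Leave it.
- dropper: Loose amber dropper bottle, 28 mm across, 75 mm high, beyond the consoles; origin at the centre of its underside. Leave it.
- brush: Loose brush lying beyond the consoles; origin at its underside. Leave it.
- last: Loose green plastic shoe last, about 220 mm long, 58 mm wide, 96 mm high, on the right of the bench; origin under its middle. Leave it.
- big_tin: Loose polish tin, 98 mm across, 35 mm high, on the left of the bench; origin at the centre of its underside. Leave it.

How it is judged:
By the outcome, as a careful person would: the job done as asked, in the order asked, and still so for the second after the job is handed in, with the robot touching nothing.
It also fails if it takes over 46 s, if anything falls off the work surface, if the arm or the gripper's body presses on something with over 40 N, if the wrist force passes 120 N, or if a joint passes its speed limit or range.

## Working session

There is one attempt and no reset: what is moved stays moved. The work goes in short steps, Python scripts to look and compute and a shell command to move; the robot and the scene stay as the last step left them, time stands still between calls to the robot, and variables do not carry over. Pictures are saved under pics/ and viewed, and the job is handed in when it is done.

```bash
mkdir -p pics; ls; python3 - <<'E'
from station import r
import cv2,numpy as np
s=r.sense(); print(s)
for c in("side","top"):
    im=r.capture(c); cv2.imwrite(f"pics/{c}0.png",im)
    m=r.camera_model(c); print(c,m)
    for t in("timer","shutter_rib","counter","stop","small_tin","cup"):
        try: print(t,[(np.round(np.array(d["rect"])*[512,384,512,384],1).tolist(),round(d["score"],2)) for d in r.recognise(c,t)][:3])
        except Exception as e: print(t,e)
E
```

```text
pics
{'time_s': 0.0, 'joints': array([-6.13331887e+01,  2.20929616e+01,  3.79587127e-01, -2.88493761e-02,
       -6.84098467e+01, -1.48146022e+01]), 'joint_velocities': array([-0.01107784,  0.08133416, -0.01949302,  0.00345864,  0.00939276,
       -0.07562453]), 'effort': array([ 1.31089550e-03, -3.90664816e+01,  1.87408018e+01,  4.22006607e+00,
        1.09297005e-02, -1.90651381e-04]), 'tcp_pos': array([ 0.14950312, -0.60628062,  0.23843542]), 'ee_rot': array([[-9.70960952e-01, -2.39237212e-01, -6.20860632e-04],
       [-2.39237998e-01,  9.70958661e-01,  2.11156033e-03],
       [ 9.76662007e-05,  2.19877609e-03, -9.99997578e-01]]), 'wrist_force': array([ 0.71332005, -0.02305114,  0.65838344]), 'moment': array([ 0.02360945,  0.01797632, -0.01442298]), 'gripper_width': 1.0008119630430359}
side {'mtx': array([[402.56364473,   0.        , 255.29789102],
       [  0.        , 402.56364473, 190.26162744],
       [  0.        ,   0.        ,   1.        ]]), 'dist': array([-0.0042096,  0.       ,  0.       ,  0.       ,  0.       ]), 'R': array([[-0.91852775, -0.39475116,  0.02187016],
  
[... 528 characters left out ...]
66339,   0.        , 257.3026507 ],
       [  0.        , 377.62066339, 190.00495799],
       [  0.        ,   0.        ,   1.        ]]), 'dist': array([0.00401949, 0.        , 0.        , 0.        , 0.        ]), 'R': array([[ 0.04378648, -0.99903818, -0.00233455],
       [-0.97669405, -0.04231545, -0.2104237 ],
       [ 0.21012252,  0.01149386, -0.9776075 ]]), 't': array([-0.02183675,  0.62707602,  0.9726897 ])}
timer [([136.2, 197.0, 229.8, 258.0], 0.62)]
shutter_rib [([184.5, 214.2, 209.7, 241.9], 0.83)]
counter [([296.5, 188.6, 372.0, 258.1], 0.62)]
stop []
small_tin [([208.2, 203.6, 220.4, 216.2], 0.61), ([154.2, 143.6, 220.0, 159.7], 0.24)]
cup [([249.0, 233.4, 273.5, 259.5], 0.8)]
```

View pics/side0.png

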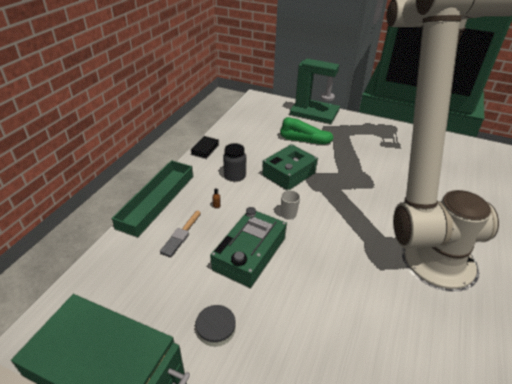

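View pics/top0.png

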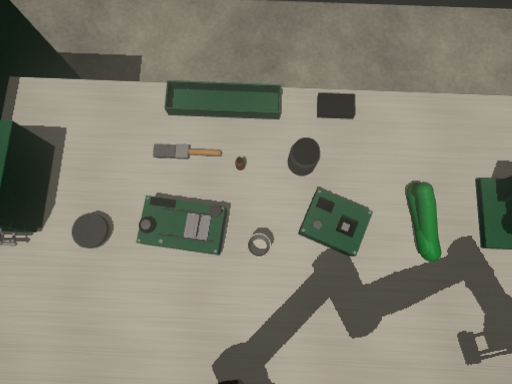

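```bash
python3 - <<'E'
import cv2
a=cv2.imread("pics/top0.png")[180:275,120:280]; cv2.imwrite("pics/topz.png",cv2.resize(a,None,fx=5,fy=5,interpolation=cv2.INTER_CUBIC))
a=cv2.imread("pics/side0.png")[180:300,190:330]; cv2.imwrite("pics/sidez.png",cv2.resize(a,None,fx=5,fy=5,interpolation=cv2.INTER_CUBIC)[:600])
E
```

```text
(no output)
```

View pics/topz.png

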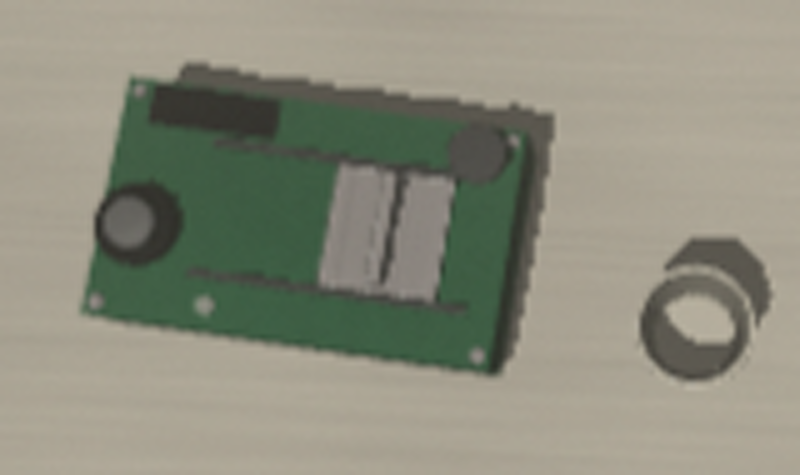

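View pics/sidez.png

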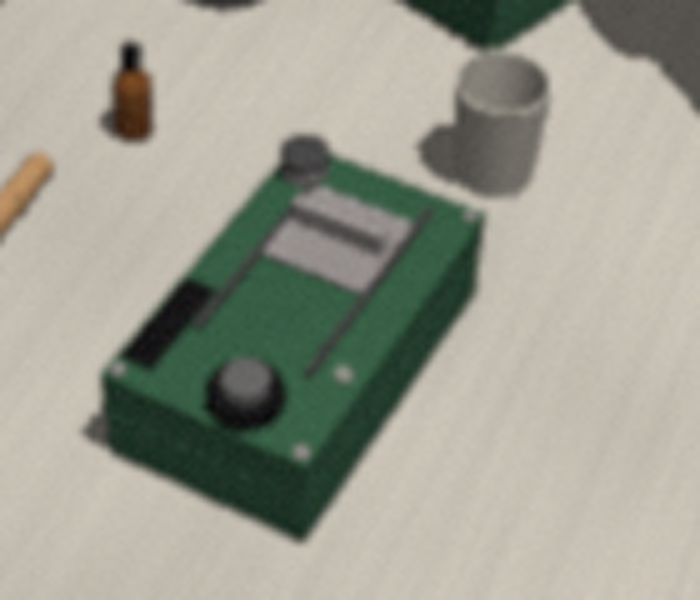

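```bash
cat > h.py <<'E'
import numpy as np,cv2
from station import r
from scipy.optimize import least_squares
def proj(c,X):
    m=r.camera_model(c); p,_=cv2.projectPoints(np.array(X,float).reshape(-1,3),cv2.Rodrigues(m["R"])[0],m["t"],m["mtx"],m["dist"]); return p[:,0]
def W(p,L):
    x,y,a=p; L=np.array(L,float).reshape(-1,3); c,s=np.cos(a),np.sin(a)
    return np.c_[x+c*L[:,0]-s*L[:,1],y+s*L[:,0]+c*L[:,1],L[:,2]]
E
python3 - <<'E'
from h import *
Z=.07
L=[[.065,.11,Z],[-.065,.11,Z],[-.065,-.11,Z],[.065,-.11,Z],[-.015,.088,.088]]
top=(np.array([[132,78],[82,312],[495,373],[525,133],[128,222]])+.5)/5-.5+[120,180]
side=(np.array([[103,380],[307,477],[483,213],[328,153],[246,378]])+.5)/5-.5+[190,180]
ft=lambda p:(proj("top",W(p,L))-top).ravel()
fs=lambda p:(proj("side",W(p,L))-side).ravel()
for n,f in(("t",ft),("s",fs),("b",lambda p:np.r_[ft(p),fs(p)])):
    q=least_squares(f,[.5,.2,0]); print(n,np.round(q.x,4),np.round(q.fun,1))
p=q.x
for c,off in(("top",(120,180)),("side",(190,180))):
    for s in(0,.01):
        print(c,s,((proj(c,W(p,[[0.03,-.05+s,.092],[-.03,-.05+s,.092],[.033,-.05+s+.032,.075],[-.033,-.05+s+.032,.075],[.033,-.05+s-.032,.075],[-.033,-.05+s-.032,.075],[.047,-.088,.088]]))-off)*5+2).round().tolist())
E
```

```text
t [ 0.5243  0.2064 -0.0951] [-0.2 -0.2  0.   0.4 -1.1 -0.2  0.6 -0.2  0.7  0.2]
s [ 0.5166  0.2119 -0.1311] [-0.  -1.2 -0.2 -0.6  3.   1.9 -3.4 -1.8  0.4  1.4]
b [ 0.5213  0.208  -0.1091] [-0.5  0.4 -0.9  0.9 -2.2  1.4  0.2  1.4  0.   0.8 -0.4 -2.1 -0.1 -2.2
  1.5 -0.  -5.2 -3.   0.1  0. ]
top 0 [[399.0, 181.0], [378.0, 294.0], [347.0, 171.0], [323.0, 293.0], [464.0, 189.0], [442.0, 311.0], [477.0, 161.0]]
top 0.01 [[381.0, 178.0], [359.0, 291.0], [329.0, 168.0], [305.0, 290.0], [445.0, 186.0], [423.0, 308.0], [477.0, 161.0]]
side 0 [[303.0, 189.0], [393.0, 226.0], [271.0, 241.0], [370.0, 283.0], [325.0, 177.0], [422.0, 216.0], [310.0, 147.0]]
side 0.01 [[295.0, 200.0], [385.0, 237.0], [262.0, 252.0], [362.0, 295.0], [317.0, 186.0], [414.0, 226.0], [310.0, 147.0]]
```

```bash
python3 - <<'E'
from h import *
Z=.07
L=[[.065,.11,Z],[-.065,.11,Z],[-.065,-.11,Z],[.065,-.11,Z],[-.015,.088,.088]]
top=(np.array([[132,78],[82,312],[495,373],[525,133],[128,222]])+.5)/5-.5+[120,180]
side=(np.array([[103,380],[307,477],[483,213],[0,0],[246,378]])+.5)/5-.5+[190,180]
k=[0,1,2,4]
ft=lambda p:(proj("top",W(p,L))-top).ravel()
fs=lambda p:(proj("side",W(p,L))-side)[k].ravel()
for n,f in(("t",ft),("s",fs),("b",lambda p:np.r_[ft(p),fs(p)])):
    q=least_squares(f,[.5,.2,0],loss="soft_l1"); print(n,np.round(q.x,4),np.round(q.fun,1))
p=q.x
for c,off in(("top",(120,180)),("side",(190,180))):
    im=cv2.imread(f"pics/{c}0.png")[off[1]:off[1]+110,off[0]:off[0]+140]; im=cv2.resize(im,None,fx=5,fy=5,interpolation=cv2.INTER_CUBIC)
    s=0.006
    for poly,col in (([L[0],L[1],L[2],L[3]],(0,255,255)),([[.03,-.054+s,.092],[-.03,-.054+s,.092],[-.03,-.046+s,.092],[.03,-.046+s,.092]],(0,0,255)),([[.033,-.082+s,.075],[-.033,-.082+s,.075],[-.033,-.018+s,.075],[.033,-.018+s,.075]],(255,0,0)),([[.047+.016*np.cos(a),-.088+.016*np.sin(a),.088] for a in np.arange(0,6.3,.4)],(255,0,255))):
        u=((proj(c,W(p,poly))-off)*5+2)
        cv2.polylines(im,[u.round().astype(np.int32)],True,col,1)
    cv2.imwrite(f"pics/ov_{c}.png",im)
E
```

```text
t [ 0.5242  0.2065 -0.0964] [-0.2 -0.2 -0.1  0.4 -1.2 -0.2  0.6 -0.1  0.7  0.2]
s [ 0.5218  0.2123 -0.0822] [-0.8 -0.2  0.4 -1.1  0.2  0.1  0.1  1.3]
b [ 0.5236  0.2077 -0.0927] [-0.8  0.2 -0.4  0.8 -1.5 -0.1  0.1 -0.1  0.2  0.5 -0.8 -1.9 -0.1 -2.6
  0.4 -0.8 -0.1 -0.2]
```

View pics/ov_top.png

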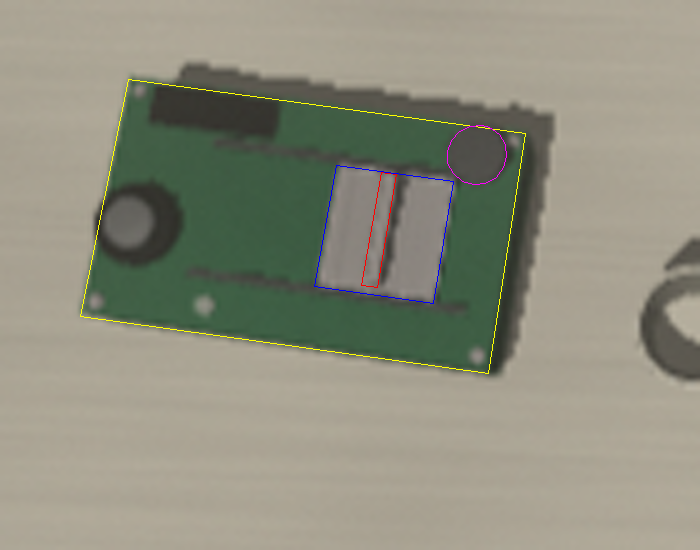

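View pics/ov_side.png

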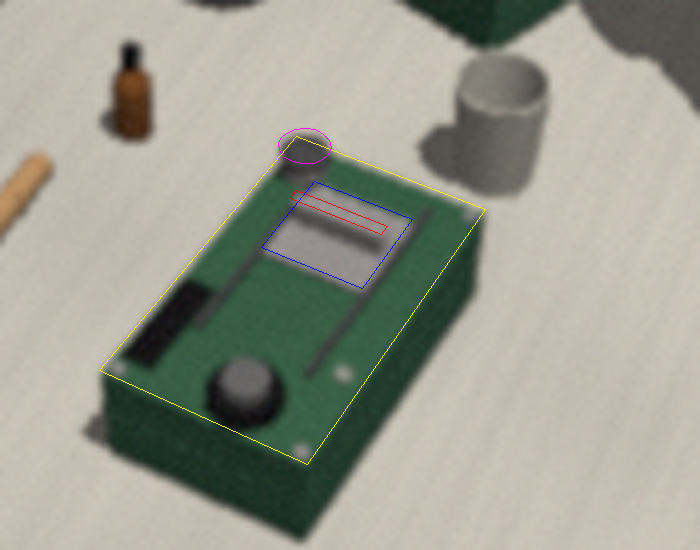

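```bash
cat >> h.py <<'E'
P=(.5237,.2068,-.0945)
from scipy.spatial.transform import Rotation as Ro
def go(lx,ly,z,P=P):
    s=r.sense(); R=s["ee_rot"]; t=W(P,[[lx,ly,z]])[0]
    d=R.T@(t-s["tcp_pos"])
    c,sn=np.cos(P[2]),np.sin(P[2])
    # tool y=timer y, z down, x=y×z
    y=np.array([-sn,c,0]);zz=np.array([0,0,-1.]);T=np.c_[np.cross(y,zz),y,zz]
    rv=Ro.from_matrix(R.T@T).as_rotvec(degrees=True)
    x=s["tcp_pos"]-[P[0],P[1],0]
    print("t",round(s["time_s"],2),"local mm",np.round([1e3*(c*x[0]+sn*x[1]),1e3*(-sn*x[0]+c*x[1]),1e3*x[2]],1),"F",np.round(s["wrist_force"],1),"w",round(s["gripper_width"],2))
    print("cmd",np.round(d/.3,4).tolist(),np.round(rv/180,4).tolist(),"rows",round(np.linalg.norm(d)/.0417,1))
E
python3 -c "
from h import *
go(-.004,-.08,.2)"
```

```text
t 0.7 local mm [-295.6 -845.2  239.6] F [ 0.3 -0.1 -0.6] w 1.0
cmd [-1.7592, 2.0872, 0.1319] [-0.0, 0.0, 0.107] rows 19.7
```

```bash
python3 -m creep '[[0,-0.44,0.52,0,0,0,0.107],[0,-0.44,0.52,0,0,0,0.107],[0,-0.44,0.52,0,0,0,0.107],[0,-0.44,0.52,0,0,0,0.107],[0,-0.44,0.52,0,0,0,0.107]]'; python3 -c "
from h import *
go(-.004,-.08,.2)"
```

```text
time_s: 1.12
tcp_pos: [0.2408, -0.4219, 0.2396]
ee_rot: [[-0.995, 0.095, 0.0], [0.095, 0.995, -0.0], [-0.0, -0.0, -1.0]]
wrist_force: [0.9, -0.3, 0.3]
gripper_width: 0.706
t 1.12 local mm [-222.3 -652.6  239.6] F [ 0.9 -0.3  0.3] w 0.71
cmd [-0.7265, 1.9091, 0.132] [-0.0, 0.0001, -0.0002] rows 14.7
```

```bash
python3 -m creep '[[0,-0.24,0.64,0,0,0,0],[0,-0.24,0.64,0,0,0,0],[0,-0.24,0.64,0,0,0,0],[0,-0.24,0.64,0,0,0,0],[0,-0.24,0.64,0,0,0,0]]' | head -2;  python3 -m creep '[[0,-0.24,0.64,0,0,0,0],[0,-0.24,0.64,0,0,0,0],[0,-0.24,0.64,0,0,0,0],[0,-0.24,0.64,0,0,0,0],[0,-0.24,0.64,0,0,0,0]]' | head -2; python3 -c "
from h import *
go(-.004,-.08,.2)"
```

```text
time_s: 1.53
tcp_pos: [0.3311, -0.2358, 0.2401]
time_s: 1.95
tcp_pos: [0.4215, -0.0493, 0.2408]
t 1.95 local mm [ -77.6 -264.6  240.8] F [ 0.9 -1.1  0.2] w 0.02
cmd [-0.245, 0.6151, 0.1369] [0.0, 0.0011, 0.0001] rows 4.9
```

```bash
python3 -m creep '[[0,-0.245,0.615,0.13,0,0,0],[0,-0.245,0.615,0.13,0,0,0],[0,-0.245,0.615,0.13,0,0,0],[0,-0.245,0.615,0.13,0,0,0],[0,-0.245,0.615,0.13,0,0,0]]' | head -2;  python3 -m creep '[[0,0,0,0,0,0,0],[0,0,0,0,0,0,0]]' | head -2; cat > look.py <<'E'
from h import *
import sys
n=sys.argv[1]
for c,(x,y) in(("top",(120,170)),("side",(180,170))):
    im=r.capture(c)[y:y+110,x:x+150]
    cv2.imwrite(f"pics/{c}_{n}.png",cv2.resize(im,None,fx=5,fy=5,interpolation=cv2.INTER_CUBIC))
    T=r.sense(); tip=T["tcp_pos"]+T["ee_rot"]@[0,0,.017]
    print(c,"tip at",((proj(c,[tip])[0]-[x,y])*5+2).round())
E
python3 look.py a; python3 -c "
from h import *
go(-.004,-.075,.098)"
```

```text
time_s: 2.37
tcp_pos: [0.5129, 0.1299, 0.2018]
time_s: 2.53
tcp_pos: [0.5133, 0.1317, 0.2008]
top tip at [416. 274.]
side tip at [427. 108.]
t 2.63 local mm [ -3.9 -77.9 201.8] F [-0.3  0.   0.3] w 0.01
cmd [0.0016, 0.0098, 0.3458] [-0.0, 0.0011, 0.0005] rows 2.5
```

View pics/top_a.png

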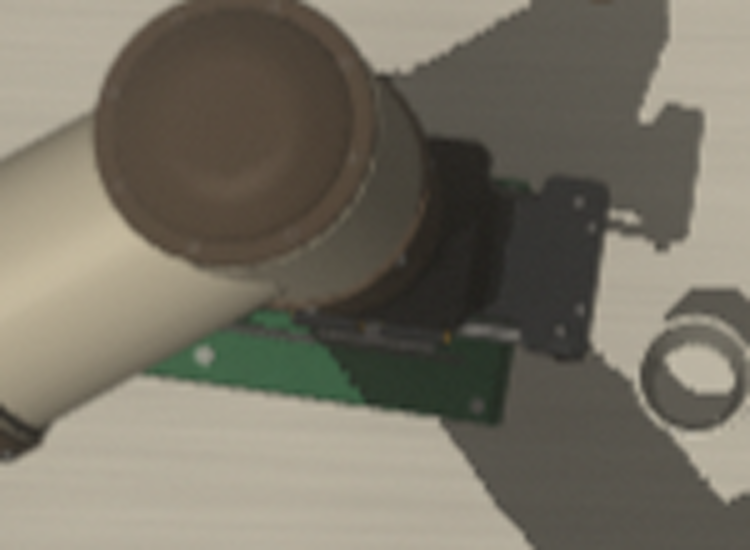

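View pics/side_a.png

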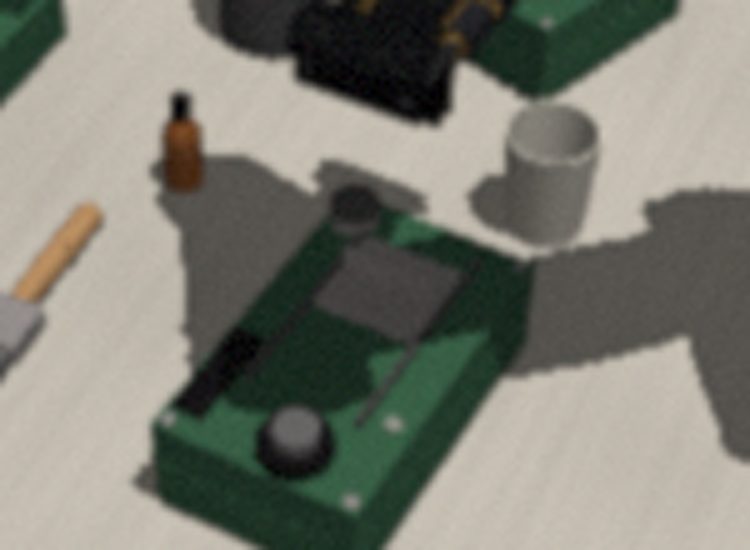

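```bash
python3 - <<'E'
from h import *
im=r.capture("side")
T=r.sense()
a=cv2.resize(im[80:230,170:370],None,fx=4,fy=4,interpolation=cv2.INTER_CUBIC)
a=cv2.convertScaleAbs(a,alpha=2.2,beta=10)
for z in(.017,.0,-.053):
    u=((proj("side",[T["tcp_pos"]+T["ee_rot"]@[0,0,z]])[0]-[170,80])*4+1.5).round().astype(int); cv2.circle(a,tuple(map(int,u)),4,(0,0,255),1); print(u)
cv2.imwrite("pics/g.png",a)
E
```

```text
[382 446]
[383 427]
[386 367]
```

View pics/g.png

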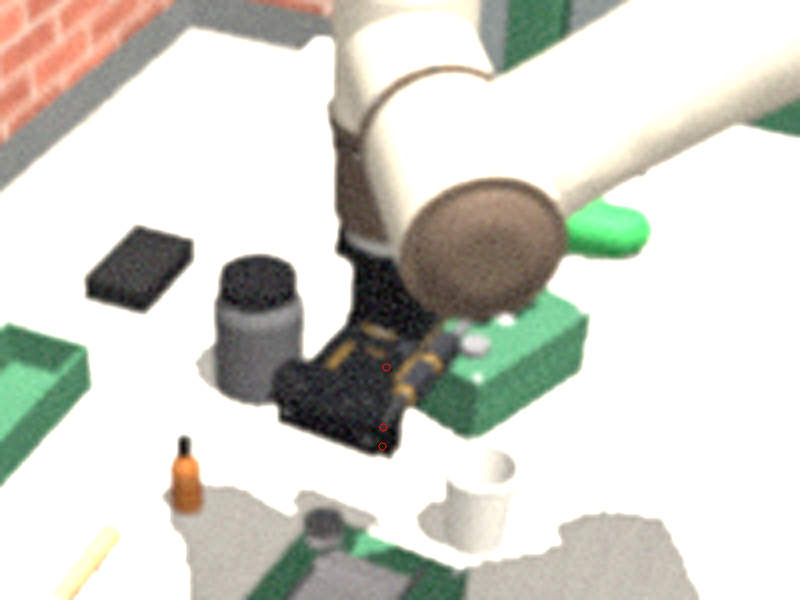

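```bash
python3 -m creep '[[0,0,0,0.13,0,0,0],[0,0,0,0.25,0,0,0],[0,0,0,0.31,0,0,0],[0,0,0,0.345,0,0,0],[0,0,0,0.345,0,0,0]]'; python3 -m creep '[[0,0,0,0,0,0,0]]' |head -2; python3 look.py b; python3 -c "
from h import *
go(-.004,-.0,.098)"
```

```text
time_s: 3.1
tcp_pos: [0.511, 0.127, 0.0968]
ee_rot: [[-0.995, 0.096, -0.0], [0.096, 0.995, -0.002], [0.0, -0.002, -1.0]]
wrist_force: [0.3, -0.8, 0.7]
gripper_width: 0.002
time_s: 3.18
tcp_pos: [0.5113, 0.1262, 0.0976]
top tip at [452. 301.]
side tip at [425. 239.]
t 3.28 local mm [ -4.7 -81.2  98. ] F [-0.5 -0.  -0.2] w 0.01
cmd [-0.0018, 0.2706, -0.0003] [-0.0004, 0.0004, -0.0008] rows 1.9
```

View pics/side_b.png

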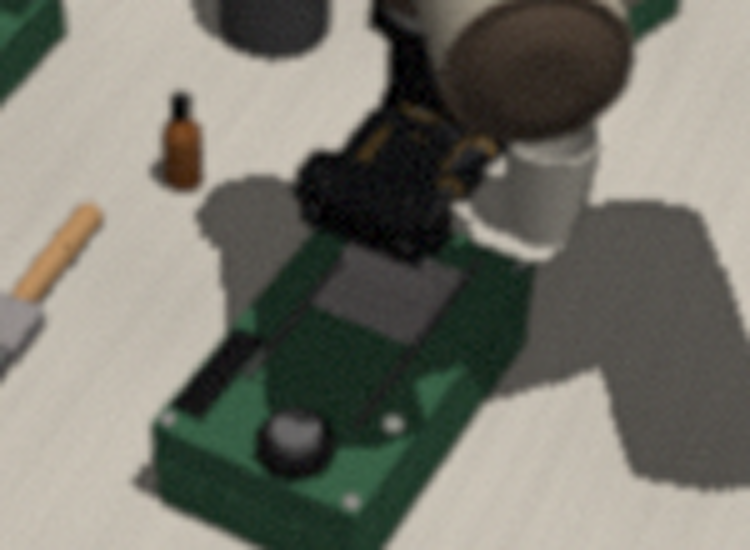

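```bash
python3 -m creep '[[0,0,0.03,0,0,0,0],[0,0,0.06,0,0,0,0],[0,0,0.09,0,0,0,0],[0,0,0.12,0,0,0,0],[0,0,0.15,0,0,0,0]]';python3 -m creep '[[0,0,0.02,0,0,0,0],[0,0,0.04,0,0,0,0],[0,0,0.06,0,0,0,0],[0,0,0.06,0,0,0,0]]'; python3 look.py c; python3 -c "
from h import *
go(-.004,-.0,.098)"
```

```text
time_s: 3.7
tcp_pos: [0.5159, 0.1723, 0.0984]
ee_rot: [[-0.995, 0.096, 0.002], [0.096, 0.995, -0.002], [-0.002, -0.001, -1.0]]
wrist_force: [0.7, -1.5, 0.9]
gripper_width: 0.005
time_s: 4.03
tcp_pos: [0.5178, 0.1916, 0.0982]
ee_rot: [[-0.995, 0.095, 0.002], [0.095, 0.995, -0.001], [-0.002, -0.001, -1.0]]
wrist_force: [0.2, 1.0, 0.1]
gripper_width: 0.006
top tip at [331. 283.]
side tip at [373. 306.]
t 4.13 local mm [ -4.7 -16.6  98.1] F [ 0.1 -0.8  0.8] w 0.01
cmd [-0.0021, 0.0552, 0.0003] [-0.0003, 0.0005, -0.0005] rows 0.4
```

View pics/side_c.png

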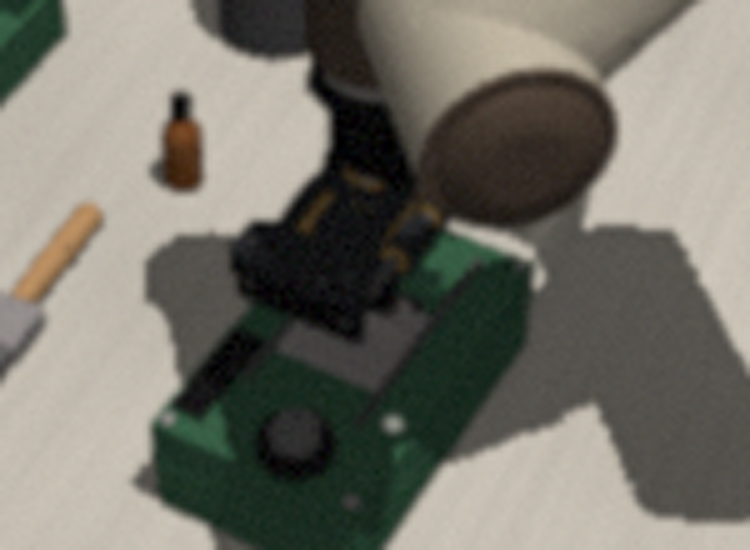

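```bash
python3 -m creep '[[0,0,0.015,0,0,0,0],[0,0,0.03,0,0,0,0],[0,0,0.035,0,0,0,0],[0,0,0.035,0,0,0,0]]'; python3 -m creep '[[0,0,0.01,0,0,0,0],[0,0,0.015,0,0,0,0],[0,0,0.015,0,0,0,0]]';python3 look.py d; python3 -c "
from h import *
go(-.004,-.0,.098)"
```

```text
time_s: 4.47
tcp_pos: [0.5184, 0.2015, 0.098]
ee_rot: [[-0.995, 0.096, 0.001], [0.096, 0.995, -0.001], [-0.001, -0.001, -1.0]]
wrist_force: [-0.7, -1.1, -0.2]
gripper_width: 0.003
time_s: 4.72
tcp_pos: [0.5189, 0.2062, 0.0979]
ee_rot: [[-0.995, 0.096, 0.001], [0.096, 0.995, -0.001], [-0.001, -0.001, -1.0]]
wrist_force: [-0.4, -0.0, 0.6]
gripper_width: 0.005
top tip at [303. 280.]
side tip at [359. 324.]
t 4.82 local mm [-4.7 -1.  98. ] F [0.1 0.4 0.1] w 0.0
cmd [-0.0023, 0.0034, -0.0001] [-0.0001, 0.0006, -0.0004] rows 0.0
```

View pics/side_d.png

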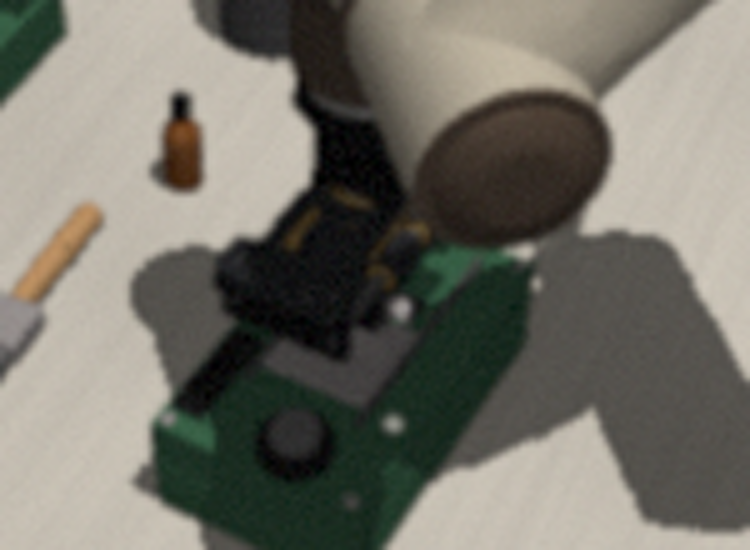

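```bash
python3 -c "
from h import *
for s in(.05,.056,.064): print((proj('side',W(P,[[-.033,-.018+s,.075],[-.03,-.05+s,.092]]))-[180,170])*5+2)"; python3 -m creep '[[0,0,0.01,0,0,0,0],[0,0,0.02,0,0,0,0],[0,0,0.02,0,0,0,0]]';  python3 -m creep '[[0,0,0.01,0,0,0,0],[0,0,0.02,0,0,0,0],[0,0,0.02,0,0,0,0]]'
```

```text
[[374.94130892 386.9221573 ]
 [398.30674619 327.36079923]]
[[369.72539484 393.96635361]
 [393.2309112  334.114547  ]]
[[362.71108573 403.43924815]
 [386.40557572 343.19606699]]
time_s: 5.07
tcp_pos: [0.5191, 0.2089, 0.098]
ee_rot: [[-0.995, 0.095, -0.001], [0.095, 0.995, -0.007], [0.001, -0.008, -1.0]]
wrist_force: [2.5, -11.7, 3.2]
gripper_width: 0.005
time_s: 5.32
tcp_pos: [0.5191, 0.2091, 0.098]
ee_rot: [[-0.995, 0.096, -0.006], [0.096, 0.995, -0.018], [0.004, -0.019, -1.0]]
wrist_force: [4.5, -18.7, 5.0]
gripper_width: 0.005
```

```bash
python3 -m creep '[[0,0,-0.03,0,0,0,0],[0,0,-0.06,-0.02,0,0,0],[0,0,-0.06,-0.04,0,0,0]]';  python3 -c "
from h import *
go(0,-.05,.11)"
```

```text
time_s: 5.57
tcp_pos: [0.5169, 0.1903, 0.1105]
ee_rot: [[-0.995, 0.097, -0.007], [0.097, 0.995, -0.018], [0.005, -0.019, -1.0]]
wrist_force: [-0.1, 0.1, 0.4]
gripper_width: 0.005
t 5.57 local mm [ -5.2 -17.1 110.5] F [-0.1  0.1  0.4] w 0.0
cmd [-0.0176, -0.1097, 0.0037] [-0.006, -0.0017, -0.0009] rows 0.8
```

```bash
python3 -m creep '[[0,0,-0.1,-0.1,-0.006,-0.0017,0],[0,0,-0.2,-0.2,-0.006,-0.0017,0],[0,0,-0.4,-0.3,-0.006,-0.0017,0],[0,0,-0.5,-0.3,-0.006,-0.0017,0],[0,0,-0.6,-0.3,-0.006,-0.0017,0]]';python3 -m creep '[[0,-0.1,-0.14,0,0,0,0],[0,-0.1,-0.28,0,0,0,0],[0,-0.1,-0.28,0,0,0,0]]'; python3 look.py e;  python3 -c "
from h import *
go(0,-.05,.11)"
```

```text
time_s: 5.98
tcp_pos: [0.5018, 0.0153, 0.2074]
ee_rot: [[-0.995, 0.095, 0.008], [0.095, 0.996, 0.003], [-0.007, 0.003, -1.0]]
wrist_force: [1.3, 0.3, -0.6]
gripper_width: 0.003
time_s: 6.23
tcp_pos: [0.5247, -0.0745, 0.2088]
ee_rot: [[-0.995, 0.098, 0.011], [0.098, 0.995, 0.003], [-0.011, 0.004, -1.0]]
wrist_force: [0.1, 0.4, 1.4]
gripper_width: 0.005
top tip at [846. 266.]
side tip at [531. -90.]
t 6.33 local mm [  26.9 -277.9  208.1] F [-0.3 -0.2  0.3] w 0.0
cmd [0.0954, 0.7581, 0.3293] [0.0014, 0.003, -0.0012] rows 6.0
```

View pics/side_e.png

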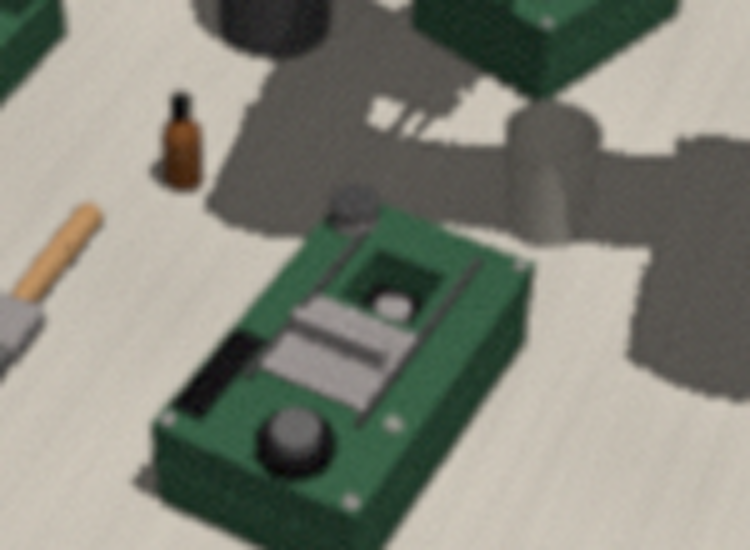

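View pics/top_e.png

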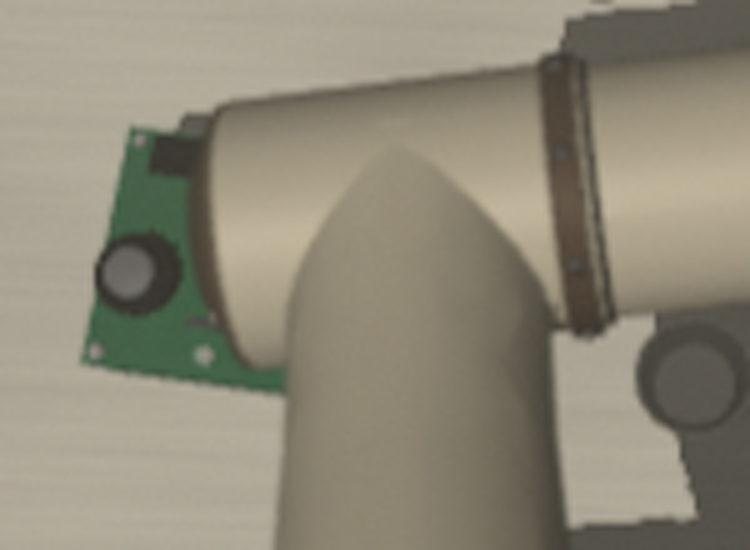

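```bash
python3 -c "
from h import *
k=W(P,[[0,-.05,.052]])
print((proj('side',k)-[180,170])*5+2)
# solve key xy from pixel at z .052
t=(np.array([392,304])-2)/5+[180,170]
q=least_squares(lambda v:(proj('side',[[v[0],v[1],.052]])[0]-t),k[0,:2]).x;print(k,q)
print('local',W((0,0,-P[2]),[[q[0]-P[0],q[1]-P[1],0]]))
"
```

```text
[[391.76444155 303.13459986]]
[[0.51898203 0.15702309 0.052     ]] [0.51857337 0.15762764]
local [[-0.00046388 -0.04943671  0.        ]]
```

```bash
python3 -m creep '[[0,0.05,0.14,0,0,0.003,0],[0,0.09,0.28,0,0,0.003,0],[0,0.095,0.42,0,0,0.003,0],[0,0.095,0.56,0,0,0.003,0],[0,0.095,0.69,0,0,0.003,0]]' | head -2;python3 -m creep '[[0,0,0.08,0,0,0,0],[0,0,0.08,0.13,0,0,0],[0,0,0.08,0.23,0,0,0],[0,0,0.08,0.28,0,0,0],[0,0,0.08,0.28,0,0,0]]'|head -2;   python3 -c "
from h import *
go(0,-.05,.075)"
```

```text
time_s: 6.75
tcp_pos: [0.5153, 0.1385, 0.2097]
time_s: 7.17
tcp_pos: [0.5149, 0.1638, 0.1224]
t 7.17 local mm [ -4.7 -43.6 122.4] F [0.1 0.1 0.1] w 0.0
cmd [-0.0164, -0.0217, 0.1578] [0.0007, -0.0016, 0.0001] rows 1.2
```

```bash
python3 -m creep '[[0,-0.0164,-0.0217,0.02,0,-0.0016,0],[0,-0.0164,-0.0217,0.06,0,-0.0016,0],[0,-0.0164,-0.0217,0.09,0,-0.0016,0],[0,-0.0164,-0.0217,0.09,0,-0.0016,0]]';   python3 look.py f; python3 -c "
from h import *
go(0,-.05,.062)"
```

```text
time_s: 7.5
tcp_pos: [0.5187, 0.1569, 0.0946]
ee_rot: [[-0.996, 0.094, -0.001], [0.094, 0.996, 0.002], [0.001, 0.002, -1.0]]
wrist_force: [0.1, 0.2, -0.5]
gripper_width: 0.006
top tip at [396. 284.]
side tip at [392. 271.]
t 7.6 local mm [  0.6 -49.8  96. ] F [-0.1  0.2  0.5] w 0.01
cmd [0.0021, -0.0011, 0.1134] [0.0009, 0.0004, 0.0002] rows 0.8
```

View pics/side_f.png

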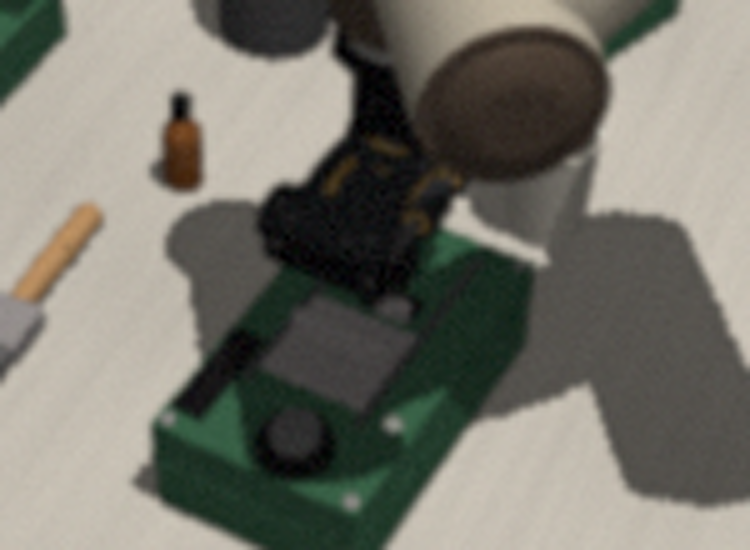

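```bash
python3 -m creep '[[0,0.002,0,0.03,0,0,0],[0,0.002,0,0.06,0,0,0],[0,0.002,0,0.075,0,0,0],[0,0.002,0,0.075,0,0,0]]';   python3 -c "
from h import *
go(0,-.05,.062)"
```

```text
time_s: 7.93
tcp_pos: [0.5181, 0.1568, 0.0721]
ee_rot: [[-0.996, 0.094, -0.001], [0.094, 0.996, 0.001], [0.001, 0.001, -1.0]]
wrist_force: [-0.3, 0.1, -0.5]
gripper_width: 0.008
t 7.93 local mm [ -0.8 -50.3  72.1] F [-0.3  0.1 -0.5] w 0.01
cmd [-0.0028, 0.0011, 0.0336] [0.0004, -0.0004, 0.0001] rows 0.2
```

```bash
python3 -m creep '[[0,0,0,0.01,0,0,0],[0,0,0,0.02,0,0,0],[0,0,0,0.03,0,0,0],[0,0,0,0.036,0,0,0]]' | grep -E "tcp_pos|force|time";   python3 -m creep '[[0,0,0,0.01,0,0,0],[0,0,0,0.01,0,0,0]]'| grep -E "tcp_pos|force|time"
```

```text
time_s: 8.27
tcp_pos: [0.5186, 0.1569, 0.0621]
wrist_force: [-5.0, -0.1, 18.2]
time_s: 8.43
tcp_pos: [0.5186, 0.157, 0.0621]
wrist_force: [-6.8, -0.6, 19.6]
```

```bash
for i in 1; do python3 -m creep '[[0,0,0,0.01,0,0,0],[0,0,0,0.01,0,0,0],[0,0,0,0.01,0,0,0],[0,0,0,0.01,0,0,0],[0,0,0,0.01,0,0,0]]'| grep -E "tcp_pos|force|time"; python3 -m creep '[[0,0,0,0.01,0,0,0],[0,0,0,0.01,0,0,0],[0,0,0,0.01,0,0,0],[0,0,0,0.01,0,0,0],[0,0,0,0.01,0,0,0]]'| grep -E "tcp_pos|force|time";python3 -m creep '[[0,0,0,0.01,0,0,0],[0,0,0,0.01,0,0,0],[0,0,0,0.01,0,0,0],[0,0,0,0.01,0,0,0],[0,0,0,0.01,0,0,0]]'| grep -E "tcp_pos|force|time"; python3 -m creep '[[0,0,0,0.01,0,0,0],[0,0,0,0.01,0,0,0],[0,0,0,0.01,0,0,0],[0,0,0,0.01,0,0,0],[0,0,0,0.01,0,0,0]]'| grep -E "tcp_pos|force|time"; done
```

```text
time_s: 8.85
tcp_pos: [0.5186, 0.157, 0.0621]
wrist_force: [-6.5, -0.4, 20.6]
time_s: 9.27
tcp_pos: [0.5186, 0.157, 0.0621]
wrist_force: [-7.2, -0.6, 19.9]
time_s: 9.68
tcp_pos: [0.5186, 0.157, 0.0621]
wrist_force: [-7.6, -2.0, 20.1]
time_s: 10.1
tcp_pos: [0.5186, 0.157, 0.0621]
wrist_force: [-6.6, -0.4, 19.7]
```

```bash
python3 -m creep '[[0,0,0,-0.05,0,0,0],[0,0,0,-0.12,0,0,0],[0,0,0,-0.22,0,0,0],[0,0,0,-0.25,0,0,0],[0,0,0,-0.25,0,0,0]]';   python3 -c "
from h import *
go(-.0,.045,.14)"
```

```text
time_s: 10.52
tcp_pos: [0.5198, 0.158, 0.1398]
ee_rot: [[-0.996, 0.087, 0.008], [0.087, 0.996, 0.002], [-0.008, 0.003, -1.0]]
wrist_force: [-0.1, -0.3, -0.6]
gripper_width: 0.001
t 10.52 local mm [  0.7 -49.  139.8] F [-0.1 -0.3 -0.6] w 0.0
cmd [0.0002, 0.3133, 0.0004] [0.001, 0.0026, 0.0023] rows 2.3
```

```bash
python3 -m creep '[[0,0,0.13,0,0,0.0026,0.0023],[0,0,0.25,0,0,0.0026,0.0023],[0,0,0.313,0,0,0.0026,0.0023],[0,0,0.313,0,0,0.0026,0.0023],[0,0,0.313,0,0,0.0026,0.0023]]'; python3 look.py g;  python3 -c "
from h import *
go(-.0,.045,.099)"
```

```text
time_s: 10.93
tcp_pos: [0.527, 0.2518, 0.1381]
ee_rot: [[-0.996, 0.093, -0.003], [0.093, 0.996, 0.001], [0.003, 0.001, -1.0]]
wrist_force: [-0.6, -0.4, -0.6]
gripper_width: 0.008
top tip at [201. 251.]
side tip at [314. 321.]
t 11.03 local mm [ -0.7  43.8 138.7] F [ 0.2 -0.5 -0.1] w 0.0
cmd [-0.0027, 0.0037, 0.1325] [0.0004, -0.0007, -0.0001] rows 1.0
```

View pics/side_g.png

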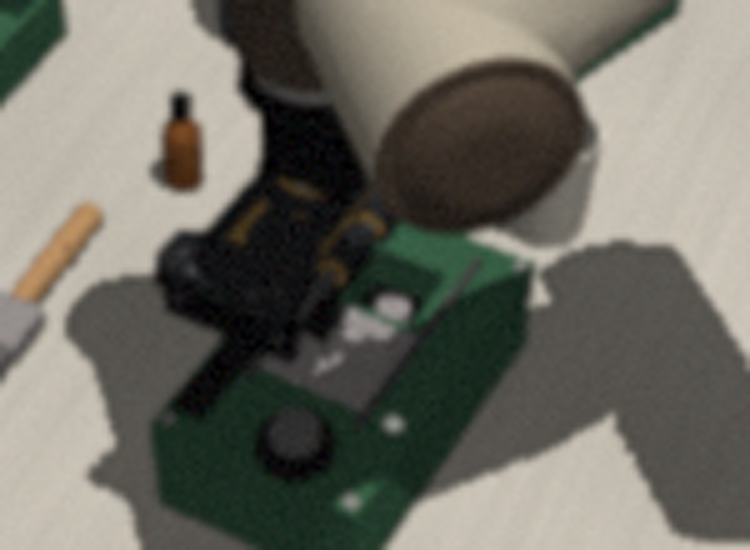

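```bash
python3 -m creep '[[0,-0.003,0.004,0.05,0,0,0],[0,-0.003,0.004,0.1,0,0,0],[0,-0.003,0.004,0.134,0,0,0],[0,-0.003,0.004,0.134,0,0,0]]';   python3 -c "
from h import *
go(-.0,-.03,.098)"
```

```text
time_s: 11.37
tcp_pos: [0.5265, 0.2496, 0.0959]
ee_rot: [[-0.995, 0.097, -0.007], [0.097, 0.995, -0.002], [0.007, -0.003, -1.0]]
wrist_force: [-0.2, -0.4, -0.1]
gripper_width: 0.007
t 11.37 local mm [-1.3 42.8 95.9] F [-0.2 -0.4 -0.1] w 0.01
cmd [-0.0048, -0.2428, -0.0065] [-0.0008, -0.0022, -0.0007] rows 1.7
```

```bash
python3 -m creep '[[0,-0.004,-0.04,-0.007,0,-0.002,0],[0,-0.004,-0.08,-0.007,0,-0.002,0],[0,-0.004,-0.12,-0.007,0,-0.002,0],[0,-0.004,-0.16,-0.007,0,-0.002,0],[0,-0.004,-0.20,-0.007,0,-0.002,0]]'; python3 -m creep '[[0,0,-0.02,0,0,0,0],[0,0,-0.035,0,0,0,0],[0,0,-0.035,0,0,0,0]]';  python3 -c "
from h import *
go(-.0,-.03,.098)"
```

```text
time_s: 11.78
tcp_pos: [0.522, 0.1885, 0.0988]
ee_rot: [[-0.995, 0.097, 0.001], [0.097, 0.995, -0.001], [-0.001, -0.001, -1.0]]
wrist_force: [-0.0, 1.7, -0.1]
gripper_width: 0.001
time_s: 12.03
tcp_pos: [0.5208, 0.1767, 0.0993]
ee_rot: [[-0.995, 0.098, 0.0], [0.098, 0.995, -0.002], [-0.0, -0.002, -1.0]]
wrist_force: [-0.9, -0.4, 0.1]
gripper_width: 0.009
t 12.03 local mm [ -0.1 -30.2  99.3] F [-0.9 -0.4  0.1] w 0.01
cmd [-0.0002, 0.0008, 0.0042] [-0.0006, 0.0001, -0.0012] rows 0.0
```

```bash
python3 -m creep '[[0,0,-0.01,0,0,0,0],[0,0,-0.02,0,0,0,0],[0,0,-0.02,0,0,0,0]]'|grep -E "pos|force"; python3 -m creep '[[0,0,-0.01,0,0,0,0],[0,0,-0.02,0,0,0,0],[0,0,-0.02,0,0,0,0]]'|grep -E "pos|force";  python3 -m creep '[[0,0,-0.01,0,0,0,0],[0,0,-0.02,0,0,0,0],[0,0,-0.02,0,0,0,0]]'|grep -E "pos|force"; python3 -c "
from h import *
go(-.0,-.03,.098)"
```

```text
tcp_pos: [0.5202, 0.1705, 0.0994]
wrist_force: [0.4, 0.2, -0.5]
tcp_pos: [0.5204, 0.17, 0.0996]
wrist_force: [-5.9, 18.9, -2.2]
tcp_pos: [0.5204, 0.1698, 0.0997]
wrist_force: [-5.4, 19.6, -1.3]
t 12.78 local mm [  0.2 -37.1  99.7] F [-5.4 19.6 -1.3] w 0.0
cmd [0.0008, 0.0237, 0.006] [0.0058, 0.0023, -0.0014] rows 0.2
```

```bash
python3 -m creep '[[0,0,0.03,0,0,0,0],[0,0,0.05,-0.05,0,0,0],[0,0,0.05,-0.2,0,0,0],[0,0,0.05,-0.33,0,0,0],[0,0,0.05,-0.45,0,0,0]]'|grep -E "pos|force"; python3 -m creep '[[0,0.03,-0.13,-0.1,0,0,0],[0,0.03,-0.27,-0.1,0,0,0],[0,0.03,-0.4,-0.1,0,0,0],[0,0.03,-0.54,-0.1,0,0,0],[0,0.03,-0.67,-0.1,0,0,0]]'|grep -E "pos|force";python3 -m creep '[[0,0.03,-0.13,0,0,0,0],[0,0.1,-0.27,0,0,0,0],[0,0.1,-0.4,0,0,0,0],[0,0.2,-0.54,0,0,0,0],[0,0.2,-0.6,0,0,0,0]]'|grep -E "pos|force"; python3 look.py h
```

```text
tcp_pos: [0.5206, 0.1823, 0.237]
wrist_force: [0.7, 0.1, 0.5]
tcp_pos: [0.4911, -0.016, 0.2641]
wrist_force: [1.4, -0.3, -0.5]
tcp_pos: [0.4109, -0.1911, 0.2605]
wrist_force: [0.2, -0.2, 0.2]
top tip at [1124.  524.]
side tip at [ 764. -211.]
```

View pics/side_h.png

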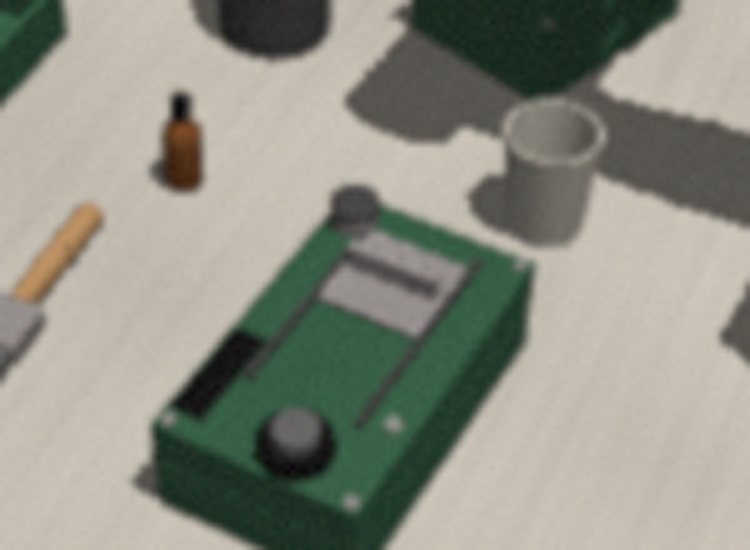

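View pics/top_h.png

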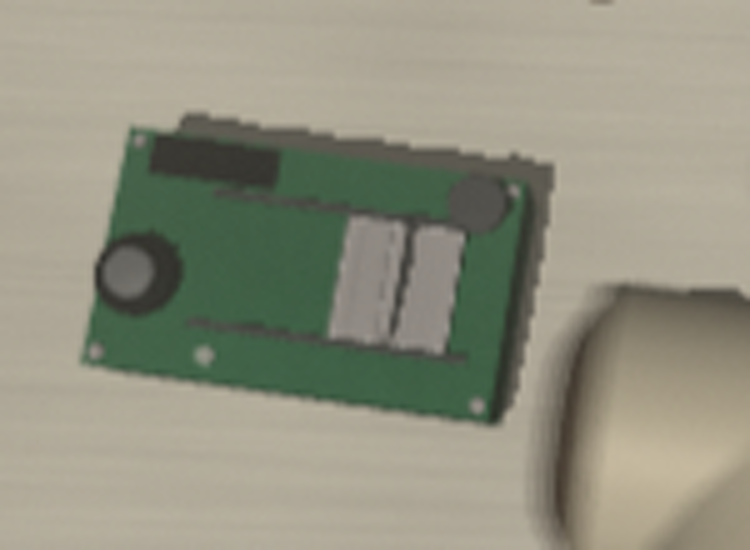

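```bash
python3 -m creep '[[0,0,0,0,0,0,0],[0,0,0,0,0,0,0],[0,0,0,0,0,0,0]]'|grep -E "time|force"; python3 -c "
from h import *
im=r.capture('side')
u=(proj('side',W(P,[[-.033,-.018,.075],[0.03,-.05,.092],[-.03,-.05,.092]]))-[180,170])*5+2;print(u.round())
print(r.finish_job())"
```

```text
time_s: 14.38
wrist_force: [-0.1, -0.1, 0.8]
[[417. 330.]
 [349. 237.]
 [439. 273.]]
the job is handed in; nothing more can be done
None
```

I opened the shutter, pressed the reset key, shut the shutter again and handed the job in at about 14.4 s; no verdict came back.

- **Opening:** I pushed the rib with the closed fingertips until the shutter met its stop at about 19 N. A clear side picture then showed the well uncovered, with the key within 1 mm of where I had calculated it.
- **Reset key:** I pressed it until it stopped moving, with the fingertip about 45 mm above the bench, which is its full 7 mm of travel. I held it there about 1.8 s at around 20 N. The next picture, after the finger lifted, showed the key in its rest position.
- **Shutting:** I pushed the rib back until it stopped firmly at about 19 N, with the finger within 1 mm of where I expected it for fully shut.
- **Final pictures:** The plate covers the well, lying within about 2 mm of the calculated shut position. The small tin, cup, dropper and stop button look unmoved, and the arm was clear of everything. I did not separately check the last, big tin, brush, jar and counter at the end, but the arm never went near them at low height.

One disagreement: the first fits of the timer's position from the two cameras differed by a few mm. I used a value close to the top camera's, and the contacts with the shutter and key bore it out.

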